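# Push the mill roller up into its rest and bolt it in

### The job

With the fingertips, slowly push the brass roller up the ramp until it sits against the green stop, following it closely so that it never breaks loose and runs back down the slope. Then push the red-knobbed slide bolt all the way across behind it, so that it is locked in. Only push: do not lift the roller, and leave the discs, tools, jar and spare roller where they are.

Things in the scene. Friction and masses are not known exactly. Their poses are not given: they have to be found in the camera images.
- ramp: Fixed roller rest of aluminium with wooden side rails. Origin on the table, x axis level and pointing up the ramp, z up; all mm below are in this frame. Flat foot, surface 10 above the table, x = -160 to -85, with a lip behind it 16 high (x = -166 to -160); then a 7 degree ramp to the crest at x = 75, then the seat. Running surface 74 wide; the side rails stand 10 above it and are 9 thick.
- foot (a point): Where the flat foot ends and the 7 degree ramp begins, on the running surface in mid-width: x = -85, y = 0, z = 10 mm in the ramp's frame.
- crest (a point): Crest at the top of the ramp, on the running surface in mid-width: x = 75, y = 0, z = 29.6 mm in the ramp's frame. Beyond it the seat falls 6 degrees towards the stop, so that a roller pushed over the crest settles against the stop and stays there.
- bracket (a point): Middle of the top of the dark bracket that guides the bolt, outside the rail on the ramp's -y side: x = 46 to 78, y = -74 to -54 mm in the ramp's frame, 53 high.
- stop (a point): Middle of the face of the green stop plate at the top of the ramp, where the roller touches it: at x = 115, y = 0, z = 50 mm in the ramp's frame. Plate 66 mm high above the table, 92 wide. Same axes as the ramp.
- roller_center (a point): Centre of the brass roller: drum 44 mm across, 70 long, steel axle ends 14 across sticking out 12 over each rail; 0.35 to 0.65 kg. Lies across the foot, anywhere along it, centre 32 above the table, axis along the ramp's y; rolls freely, its axes turn with it. Seated: x = 93, z = 50 mm in the ramp's frame. On the slope over 0.3 m/s, or 0.15 m/s untouched, is running loose.
- bolt (a joint): Travel of the slide bolt in m: 0 drawn back, 0.040 fully across behind the roller (hard end stop); it slides along the ramp's +y with about 2 N of friction and stays where it is left. Starts nearly drawn back. The bar is 8 mm square, 44 mm above the table; drawn back its tip is at y = -54 mm, clear of the roller's way.
- bolt_knob (a point): On the axis of the red upright knob of the bolt, 69 mm above the table: a round post 14 mm in diameter from 40 to 84 mm above the table, at x = 62, y = -126 mm in the ramp's frame when the bolt reads 0; it moves with the bolt towards the ramp's +y (y = -86 fully across).
- disc_bird: Bystander: blued metal disc, 90 mm in diameter, 5 thick, engraved with a bird, on the table beside the ramp on its +y side. Origin at the centre of its underside.
- disc_leaf: Bystander: blued disc, 90 mm in diameter, 5 thick, engraved with a leaf. Origin at the centre of its underside.
- disc_plain: Bystander: blued disc, 90 mm in diameter, 5 thick, engraved with a diamond. Origin at the centre of its underside.
- graver: Bystander: graver with a wooden handle, 142 mm long and 24 high, lying beside the ramp's foot on its -y side, roughly along the ramp. Origin on the table where blade meets handle; blade along its +x.
- hammer: Bystander: hammer lying on the table, 260 mm long along its x axis, 26 high, head to +x; origin midway along it, on the table.
- jar: Bystander: closed jar, 56 mm in diameter, 70 high. Origin at the centre of its underside.
- spare_roller: Bystander: dark steel roller of the same size standing upright, 94 high, 44 in diameter. Origin at the centre of its underside.
There are look-alikes about, which are no part of the job. Of the things that look like the part that bears roller_center, the smallest one is meant.

How it is judged:
On the way, in this order (a step that is already met when the one before it is completed fails the run):
1. the roller is pushed half-way up the ramp (x of roller_center in the frame of ramp between -0.005 and 0.06 m and contact force between the fingers and roller above 0.05 N), for 0.02 s.
2. the roller rests against the stop, the bolt still drawn back (x of roller_center in the frame of ramp between 0.089 and 0.097 m and y of roller_center in the frame of ramp between -0.005 and 0.005 m and z of roller_center in the frame of ramp between 0.045 and 0.055 m and linear speed of roller below 0.02 m/s and value of joint bolt below 0.012 m), for 0.2 s.
3. the bolt is pushed fully across behind the roller (value of joint bolt above 0.036 m), for 0.2 s.
At the end, for the whole second after the job is handed in: The roller lies at rest in its seat, centre within 4 mm of where it touches the stop, the bolt is at least 36 of its 40 mm across behind it, and no bystander has moved 15 mm or been tipped (x of roller_center in the frame of ramp between 0.089 and 0.097 m and y of roller_center in the frame of ramp between -0.005 and 0.005 m and z of roller_center in the frame of ramp between 0.045 and 0.055 m and linear speed of roller below 0.02 m/s and value of joint bolt above 0.036 m and distance of each of disc_bird, disc_leaf, disc_plain, graver, hammer, jar, spare_roller from where it was at the start of the episode below 0.015 m and angle between each of spare_roller, jar's own z axis and vertical below 0.2 rad).
It fails at once if the roller breaks loose and runs on the slope (over 0.15 m/s untouched, or over 0.3 m/s at all) (x of roller_center in the frame of ramp between -0.08 and 0.068 m and (linear speed of roller above 0.3 m/s or (linear speed of roller above 0.15 m/s and contact force between each of the fingers, the arm and roller below 0.01 N))).
It fails at once if the roller is lifted off the rest by more than about 12 mm (z of roller_center in the frame of ramp above 0.066 m or (x of roller_center in the frame of ramp below -0.02 m and z of roller_center in the frame of ramp above 0.053 m)).
It fails at once if a bystander is pushed away by more than 15 mm (distance of any of disc_bird, disc_leaf, disc_plain, graver, hammer, jar, spare_roller from where it was at the start of the episode above 0.015 m).
It also fails if it takes over 64 s, if anything falls off the work surface, if the arm or the gripper's body presses on something with over 40 N, if the wrist force passes 120 N, or if a joint passes its speed limit or range.

### The arm

A 6-joint arm with a two-finger parallel gripper is mounted at the origin on the work surface. World frame = base frame: x ahead of the robot, y to its left, z up, the work surface at z = 0. Lengths are in m, angles in rad, forces in N, time in s.
With the tool pointing down it reaches from about 0.35 to 0.85 m from the base axis. Payload 8.1 kg.
Tool frame: the origin (TCP) lies at the very end of the fingers, on their centre line; the grasp point (between the pads) lies 19 mm behind it; z points along the fingers, y is the direction in which the jaws open and shut (so a half turn about z gives the same grasp; the last joint's range is limited). The gripper opens to 93 mm and grips with 3 to 60 N. Pads are 15 mm wide; open, the fingers measure 128 mm over their backs; the gripper's body (75 mm by 188 mm) begins 65 mm behind the grasp point.
Start: joints at [-1.396, 0.13, 1.488, -0, 1.523, -0.085], TCP at [0.154, -0.58, 0.219] pointing down, gripper open.
Joint ranges: [-2.96, 2.96], [-0.89, 2.26], [0.02, 2.5], [-1.34, 4.48], [0, 2.73], [-2.66, 2.66]. Speed limits (rad/s): [2.39, 2.39, 2.79, 3.14, 3.14, 3.14].

### API

Orientations are given as a rotation vector (axis times angle).
In Python, from plant import * gives the robot as it stands.
- The arm moves only by the tool apply_moves, never from a script. Its argument "commands" is one flat list of numbers, 7 for each row, row after row: the shift along the world's x, y, z in cm, then the turn, a rotation vector about the world's x, y, z in rad, then the finger opening in cm, from 0 to 9.3. A call has 1 to 8 rows; each row shifts and turns the pose as measured when the row begins; what a row does not reach is not made up. A row lasts 1/8 s, in which the tool goes at most 62.5 mm and 10.7 degrees, less where a joint would pass 70% of its speed; a pose out of reach is approached as far as the arm can. A call with a gripper value outside its range is refused whole. The fingers move at their own pace and stop on an object; "squeeze" is the grip in N (left out, the last holds). Time passes only in rows, so rows that do not move let the fingers close. It gives the time, the measured TCP pose, the force and the opening at its end, in the units of the state.
- read_state(): the state, without advancing time (a new reading comes with each control period).
- read_camera(name): name is "scene" or "top"; returns (picture, depth): 400x640x3 uint8, blue, green, red; 400x640 float32, m along the optical axis (not along the pixel's ray), 0 where there is no reading.
- camera_model(name): a dict with "intrinsics" (3x3 intrinsics, pixels), "dist_coeffs" ([k1, k2, p1, p2, k3] as OpenCV has them; the pictures are not rectified), "R" (3x3) and "t" (3): a world point X has camera coordinates R X + t. Camera axes: x right, y down, z forward; pixel columns grow to the right and rows downward; lengths in m; the calibration is good to about 2 mm. A picture is of the moment at which its call begins. camera_model takes no time and is no camera call.
- close_job(): hands the job in, once; it reports no verdict.
Trained networks look in the newest picture that a camera, given by its name, has taken for a name from the list of things; names that differ only in an ending like _2 or _b are one class to them, and where a whole thing is asked for, a point or a joint stands for the part that bears it (a point fixed in the world has none). Each returns a list of dicts, best first, with "conf" (0 to 1); they miss things now and then, are a little off and sometimes report something else, mostly with a low value. They report only what shows in the picture. A call takes as long as a camera call. They do not tell look-alikes from the thing itself.
- find_in(query, camera): "point" ([x, y, z] in m, in the coordinates of the camera as it stood for that picture, good to about 4 mm: the middle of the surface that is visible of it).
- cut_out(query, camera): "mask" (400x640 bool, what is visible of it).
- spot_point(query, camera): "point" ([x, y, z] in m, in the coordinates of the camera as it stood for that picture, good to about 4 mm: a listed point, or the origin of a listed thing).
The state is a dict: "t": time; "q": joint angles; "dq": joint speeds; "joint_torque": joint torques, N m; "tool_pos": TCP position; "orientation": TCP orientation; "force": force on the tool from outside, world axes, zero at the start; "wrist_torque": the same for the moment, N m; "opening": finger opening in m.
Only numpy, scipy, OpenCV 4.12 (cv2) and the standard library are available. Lean on these libraries where they do the work, as an engineer would, in place of code of your own. Each camera call takes 0.05 s, during which the arm holds its last target. There are 200 camera calls.

## Working session

There is one attempt and no reset: what is moved stays moved. The work goes in short steps, Python scripts to look and compute and a tool call to move; the robot and the scene stay as the last step left them, time stands still between calls to the robot, and variables do not carry over. Pictures are saved under pics/ and viewed, about 8 in all and at most 12, crops included, and the job is handed in when it is done.

Besides the shell and the picture viewer there is one more tool, called after ">>>" as a command line: name --argument value ..., lists and objects as JSON in quotes. apply_moves: Moves the arm, as the interface text tells. Its arguments: {"type":"object","properties":{"commands":{"type":"array"},"squeeze":{"type":"number"}},"required":["commands"]}

```bash
mkdir -p pics; cat > h.py <<'E'
from plant import *
import numpy as np, cv2
def w(p,c):
    m=camera_model(c); return np.array(m["R"]).T@(np.array(p)-np.array(m["t"]))
def px(P,c):
    m=camera_model(c); r=cv2.Rodrigues(np.array(m["R"]))[0]
    return cv2.projectPoints(np.array(P,float).reshape(-1,3),r,np.array(m["t"],float),np.array(m["intrinsics"]),np.array(m["dist_coeffs"]))[0].reshape(-1,2)
def pt(q,c,f=spot_point):
    for d in f(q,c)[:3]:
        P=w(d["point"],c); print(c,q,f.__name__,round(d["conf"],2),P.round(4),px(P,c)[0].round())
E
python3 - <<'E'
from h import *
for c in("scene","top"):
    im,d=read_camera(c); cv2.imwrite(f"pics/{c}0.png",im)
    for q in("ramp","foot","crest","stop","bracket","roller_center","bolt_knob","spare_roller","jar","graver"): pt(q,c)
    pt("roller_center",c,find_in)
print(read_state()["t"],read_state()["orientation"])
E
```

```text
scene ramp call 0.84 [ 0.529  -0.0479  0.004 ] [304. 238.]
scene ramp call 0.37 [ 0.6643 -0.0212  0.0705] [351. 240.]
scene foot call 0.75 [ 0.5015 -0.1323  0.0135] [275. 251.]
scene foot call 0.19 [0.5547 0.0213 0.0315] [327. 221.]
scene crest call 0.76 [0.5543 0.022  0.0325] [327. 220.]
scene stop call 0.64 [0.5636 0.0672 0.0521] [340. 207.]
scene bracket call 0.75 [ 0.6106 -0.0059  0.0511] [338. 232.]
scene roller_center call 0.9 [ 0.4947 -0.1606  0.0362] [266. 251.]
scene roller_center call 0.79 [ 0.2537 -0.4104  0.0374] [127. 268.]
scene roller_center call 0.58 [ 0.3166 -0.1737  0.0335] [213. 223.]
scene bolt_knob call 0.43 [ 0.6635 -0.0201  0.0683] [351. 241.]
scene spare_roller call 0.62 [ 0.7059 -0.2683  0.0031] [304. 333.]
scene jar call 0.94 [ 0.6056 -0.4242  0.0015] [225. 359.]
scene graver call 0.76 [ 0.603  -0.127   0.0015] [307. 272.]
scene roller_center call 0.89 [ 0.2695 -0.4183  0.0562] [126. 268.]
scene roller_center call 0.81 [ 0.3336 -0.1863  0.0549] [213. 224.]
scene roller_center call 0.78 [ 0.5049 -0.1699  0.0487] [266. 252.]
top ramp call 0.66 [ 0.5301 -0.0504
[... 298 characters left out ...]
] [475. 282.]
top roller_center call 0.87 [ 0.3197 -0.1755  0.0307] [388. 258.]
top roller_center call 0.81 [ 0.4972 -0.1597  0.0315] [380. 194.]
top bolt_knob call 0.42 [ 0.664  -0.0199  0.0658] [330. 134.]
top spare_roller call 0.61 [ 0.7061 -0.2725 -0.0015] [416. 125.]
top spare_roller call 0.24 [0.551  0.0289 0.0327] [313. 176.]
top jar call 0.55 [ 0.6113 -0.4316  0.0023] [473. 155.]
top graver call 0.5 [ 0.6056 -0.1222  0.001 ] [365. 159.]
top roller_center call 0.94 [ 0.3147 -0.1744  0.0538] [388. 259.]
top roller_center call 0.68 [ 0.4902 -0.1608  0.0477] [381. 195.]
top roller_center call 0.65 [ 0.2556 -0.4056  0.0537] [476. 281.]
1.2 [-3.11511044e+00 -4.06945832e-01 -2.54793433e-05]
```

View pics/scene0.png

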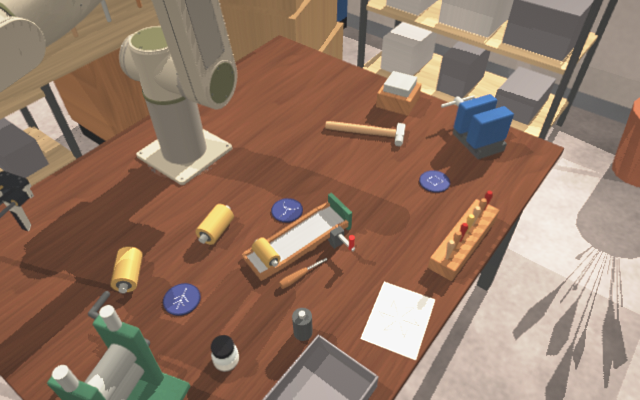

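View pics/top0.png

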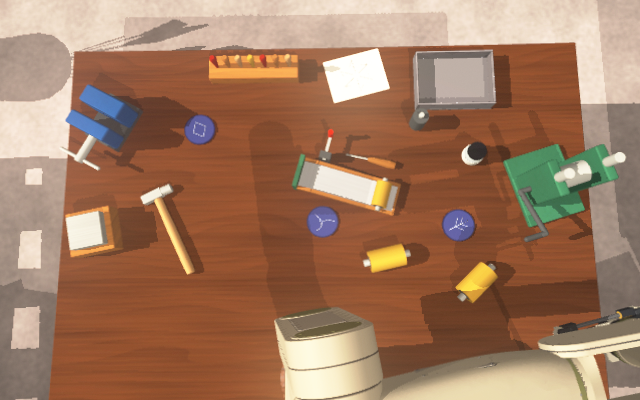

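```bash
cat > fit.py <<'E'
from h import *
from scipy.optimize import least_squares
from scipy.spatial.transform import Rotation as R
loc=np.array([[0,0],[0,0],[-85,0],[-85,0],[75,0],[75,0],[115,0],[115,0],[62,-64],[62,-64]])/1e3
wp=np.array([[.529,-.0479],[.5301,-.0504],[.5015,-.1323],[.5067,-.1342],[.5543,.022],[.5496,.0283],[.5636,.0672],[.5612,.0611],[.6106,-.0059],[.6145,-.0049]])
def T(p,l): c,s=np.cos(p[2]),np.sin(p[2]); return p[:2]+np.asarray(l)@np.array([[c,s],[-s,c]])
f=least_squares(lambda p:(T(p,loc)-wp).ravel(),[.53,-.05,1.3],loss="soft_l1",f_scale=.004); P=f.x
def inv(w_): c,s=np.cos(P[2]),np.sin(P[2]); return (np.asarray(w_)[:2]-P[:2])@np.array([[c,-s],[s,c]])
E
python3 - <<'E'
from fit import *
print(P,np.degrees(P[2]),np.abs(f.fun).max())
for n,p in(("roller",[.4947,-.1606]),("roller",[.4972,-.1597]),("knob",[.6638,-.02]),("graver",[.604,-.125])): print(n,inv(p).round(4))
r=R.from_rotvec(read_state()["orientation"]).as_matrix()
print("tool x,y",r[:,0],r[:,1],"ramp frame yaw of tool y deg",np.degrees(np.arctan2(r[1,1],r[0,1])-P[2]))
im=cv2.imread("pics/scene0.png"); a=cv2.resize(im[195:310,110:370],None,fx=3,fy=3,interpolation=2)
g=[]
for x,y,z in[(-.166,.037,.016),(-.166,-.037,.016),(-.085,.037,.01),(-.085,-.037,.01),(.075,.037,.0296),(.075,-.037,.0296),(.115,.046,.066),(.115,-.046,.066),(.062,-.126,.084),(.062,-.064,.053)]:
    u=px([*T(P,[x,y]),z],"scene")[0]; cv2.circle(a,tuple(int(v) for v in (u-[110,195])*3),3,(255,0,255),-1)
cv2.imwrite("pics/c1.png",a)
E
```

```text
[ 0.53041102 -0.048346    1.28646974] 73.709286838033 0.00526684382481335
roller [-0.1178  0.0028]
roller [-0.1162  0.0006]
knob [ 0.0646 -0.1201]
graver [-0.0529 -0.0921]
tool x,y [9.66441135e-01 2.56888171e-01 1.78660503e-05] [ 2.56888171e-01 -9.66441135e-01 -1.15397011e-05] ramp frame yaw of tool y deg -148.82378981088445
```

View pics/c1.png

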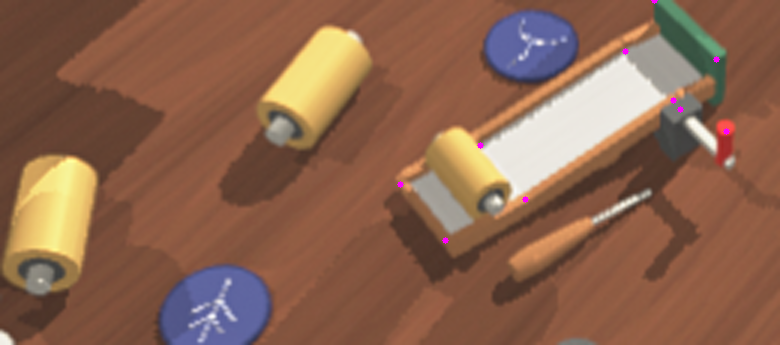

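The three look-alikes are at scene pixels (127,268), (213,223) and (266,251). The last is the smallest and the only one lying across the ramp's foot with its axle ends over the rails, so that is the roller to push. The fitted ramp pose overlays well on the crop.

>>> apply_moves --commands '[3.4,3.9,0,0,0,0.1,3,3.4,3.9,0,0,0,0.1,3,3.4,3.9,0,0,0,0.1,3,3.4,3.9,0,0,0,0.1,3,3.4,3.9,0,0,0,0.1,3,3.4,3.9,0,0,0,0.1,3,3.4,3.9,0,0,0,0.1,3,3.4,3.9,0,0,0,0.1,3]' --squeeze 20

```text
t: 2.2
tool_pos: [0.4305, -0.2604, 0.2192]
orientation: [2.693, 1.611, 0.002]
force: [0.1, 0.3, -0.2]
opening: 0.0303
```

>>> apply_moves --commands '[2.8,3.2,0,0,0,0.105,3,2.8,3.1,0,0,0,0.105,3,0,0,-5,0,0,0,3,0,0,-5,0,0,0,3,0,0,0,0,0,0,3]'

```text
t: 2.82
tool_pos: [0.4914, -0.1912, 0.1192]
orientation: [2.492, 1.902, 0.007]
force: [-1.2, 0.3, -0.5]
opening: 0.03
```

```bash
cat > st.py <<'E'
from fit import *
s=read_state(); r=R.from_rotvec(s["orientation"]).as_matrix()
print(s["t"],np.round(s["tool_pos"],4),"ramp",inv(s["tool_pos"]).round(4),"yaw err deg",round((np.degrees(np.arctan2(r[1,1],r[0,1])-P[2])+90+180)%360-180,2),"tilt",r[:,2].round(3),np.round(s["force"],1),s["opening"])
E
python3 - <<'E'
import st
from fit import *
for c in("scene","top"):
    im,d=read_camera(c); cv2.imwrite(f"pics/{c}1.png",im)
    for q in("roller_center","crest","foot","stop"): pt(q,c)
im=cv2.imread("pics/scene1.png"); cv2.imwrite("pics/c2.png",cv2.resize(im[160:310,180:380],None,fx=3.5,fy=3.5,interpolation=2))
E
```

```text
2.825 [ 0.4914 -0.1912  0.1192] ramp [-0.1481 -0.0026] yaw err deg 1.0 tilt [ 0.008 -0.003 -1.   ] [-1.2  0.3 -0.5] 0.030040779895516966
scene roller_center call 0.89 [ 0.4951 -0.1637  0.0338] [265. 253.]
scene roller_center call 0.61 [ 0.3148 -0.177   0.0312] [212. 224.]
scene crest call 0.85 [0.5515 0.0228 0.0343] [326. 219.]
scene foot call 0.97 [ 0.5019 -0.1328  0.0099] [276. 252.]
scene stop call 0.92 [0.558  0.0648 0.0528] [337. 207.]
top roller_center call 0.78 [ 0.2522 -0.4107  0.0281] [476. 282.]
top roller_center call 0.55 [ 0.4949 -0.1607  0.0296] [381. 195.]
top crest call 0.87 [0.5501 0.0268 0.0276] [314. 176.]
top foot call 0.88 [ 0.5075 -0.133   0.0128] [370. 191.]
```

View pics/c2.png

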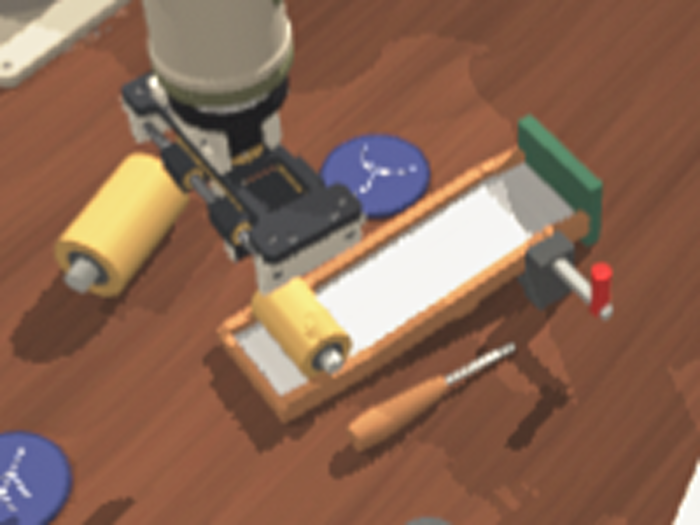

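The crop shows the gripper above the foot, the roller still near crop (300,325), and nothing disturbed.

>>> apply_moves --commands '[-0.5,-0.6,-1.5,0,0,-0.017,3,0,-0.1,-2.5,0,0,0,3,0,0,-2,0,0,0,3,0,0,0,0,0,0,3]'

```text
t: 3.82
tool_pos: [0.4877, -0.2014, 0.0603]
orientation: [2.505, 1.87, 0.012]
force: [0.1, 0.1, -0.3]
opening: 0.0297
```

```bash
python3 st.py
```

```text
3.825 [ 0.4877 -0.2014  0.0603] ramp [-0.1589 -0.002 ] yaw err deg -0.21 tilt [ 0.015 -0.008 -1.   ] [ 0.1  0.1 -0.3] 0.029664973446442255
```

>>> apply_moves --commands '[0,0,-1.6,0,0,0,3,0,0,-1.4,0,0,0,3,0.1,0.3,0,0,0,0,3,0.1,0.3,0,0,0,0,3,0.1,0.3,0,0,0,0,3,0.1,0.3,0,0,0,0,3]'

```text
t: 4.58
tool_pos: [0.4929, -0.1896, 0.03]
orientation: [2.504, 1.868, 0.013]
force: [-0.6, -0.3, 0.0]
opening: 0.0301
```

```bash
python3 st.py
```

```text
4.575 [ 0.4929 -0.1896  0.03  ] ramp [-0.1461 -0.0036] yaw err deg -0.26 tilt [ 0.017 -0.009 -1.   ] [-0.6 -0.3  0. ] 0.03009907603677815
```

>>> apply_moves --commands '[0.05,0.4,0,0,0,0,3,0.05,0.4,0,0,0,0,3,0.1,0.4,0,0,0,0,3,0.1,0.4,0,0,0,0,3,0.1,0.4,0,0,0,0,3,0.1,0.4,0,0,0,0,3,0.1,0.3,0.1,0,0,0,3,0.1,0.3,0.1,0,0,0,3]'

```text
t: 5.58
tool_pos: [0.501, -0.1585, 0.0333]
orientation: [2.501, 1.867, 0.012]
force: [-1.1, -5.7, 5.0]
opening: 0.03
```

```bash
python3 - <<'E'
import st
from fit import *
for c in("scene","top"):
    im,d=read_camera(c); cv2.imwrite(f"pics/{c}2.png",im)
    for k in spot_point("roller_center",c):
        p=w(k["point"],c)
        if p[0]>.4: print(c,k["conf"],p.round(4),inv(p).round(4))
E
```

```text
5.575 [ 0.501  -0.1585  0.0333] ramp [-0.114  -0.0026] yaw err deg -0.22 tilt [ 0.018 -0.011 -1.   ] [-1.1 -5.7  5. ] 0.029997290592016317
scene 0.57 [ 0.5031 -0.1267  0.0315] [-0.0829  0.0042]
top 0.55 [ 0.505  -0.1247  0.0285] [-0.0804  0.003 ]
top 0.34 [0.562  0.0611 0.044 ] [0.1139 0.0003]
```

>>> apply_moves --commands '[0.1,0.4,0,0,0,0,3,0.1,0.4,-0.05,0,0,0,3,0.1,0.4,0,0,0,0,3,0.1,0.4,0,0,0,0,3,0.1,0.4,0,0,0,0,3,0.1,0.4,0,0,0,0,3,0.1,0.4,0,0,0,0,3,0.1,0.4,0,0,0,0,3]'

```text
t: 6.78
tool_pos: [0.5096, -0.1252, 0.0329]
orientation: [2.501, 1.866, 0.013]
force: [-0.7, -3.4, 2.4]
opening: 0.0302
```

```bash
python3 st.py
```

```text
6.775 [ 0.5096 -0.1252  0.0329] ramp [-0.0796 -0.0016] yaw err deg -0.26 tilt [ 0.019 -0.012 -1.   ] [-0.7 -3.4  2.4] 0.030170908881148394
```

>>> apply_moves --commands '[0.1,0.4,0,0,0,0,3,0.1,0.4,0.05,0,0,0,3,0.1,0.4,0.05,0,0,0,3,0.1,0.4,0.05,0,0,0,3,0.1,0.4,0.05,0,0,0,3,0.1,0.4,0.05,0,0,0,3,0.1,0.4,0.05,0,0,0,3,0.1,0.4,0.05,0,0,0,3]'

```text
t: 7.78
tool_pos: [0.518, -0.0908, 0.0365]
orientation: [2.502, 1.866, 0.013]
force: [-1.0, -3.3, 1.9]
opening: 0.0298
```

```bash
python3 st.py
```

```text
7.775 [ 0.518  -0.0908  0.0365] ramp [-0.0442 -0.    ] yaw err deg -0.26 tilt [ 0.019 -0.012 -1.   ] [-1.  -3.3  1.9] 0.029791237270264656
```

>>> apply_moves --commands '[0.1,0.4,0.05,0,0,0,3,0.15,0.4,0.05,0,0,0,3,0.1,0.4,0.05,0,0,0,3,0.15,0.4,0.05,0,0,0,3,0.1,0.4,0.05,0,0,0,3,0.15,0.4,0.05,0,0,0,3,0.1,0.4,0.05,0,0,0,3,0.15,0.4,0.05,0,0,0,3]'

```text
t: 8.78
tool_pos: [0.5285, -0.0564, 0.0407]
orientation: [2.502, 1.866, 0.012]
force: [-1.2, -3.0, 3.0]
opening: 0.03
```

```bash
python3 - <<'E'
import st
from fit import *
for c in("scene","top"):
    im,d=read_camera(c); cv2.imwrite(f"pics/{c}3.png",im)
    for k in spot_point("roller_center",c):
        p=w(k["point"],c)
        if p[0]>.4: print(c,k["conf"],p.round(4),inv(p).round(4))
E
```

```text
8.775 [ 0.5285 -0.0564  0.0407] ramp [-0.0083 -0.0004] yaw err deg -0.26 tilt [ 0.018 -0.011 -1.   ] [-1.2 -3.   3. ] 0.029996839641578114
scene 0.48 [ 0.5357 -0.0244  0.0485] [0.0245 0.0016]
top 0.52 [ 0.534  -0.0243  0.0449] [0.0241 0.0033]
```

>>> apply_moves --commands '[0.1,0.4,0.05,0,0,0,3,0.1,0.4,0.05,0,0,0,3,0.1,0.4,0.05,0,0,0,3,0.15,0.4,0.05,0,0,0,3,0.1,0.4,0.05,0,0,0,3,0.1,0.4,0.05,0,0,0,3,0.1,0.4,0.05,0,0,0,3,0.15,0.4,0.05,0,0,0,3]'

```text
t: 9.98
tool_pos: [0.5379, -0.0231, 0.0451]
orientation: [2.502, 1.866, 0.012]
force: [-0.6, -3.9, 2.4]
opening: 0.03
```

```bash
python3 st.py
```

```text
9.975 [ 0.5379 -0.0231  0.0451] ramp [ 0.0263 -0.0002] yaw err deg -0.29 tilt [ 0.018 -0.012 -1.   ] [-0.6 -3.9  2.4] 0.02999858519595868
```

>>> apply_moves --commands '[0.1,0.3,0.05,0,0,0,3,0.1,0.3,0,0,0,0,3,0.1,0.3,0.05,0,0,0,3,0.1,0.3,0,0,0,0,3,0.1,0.3,0,0,0,0,3,0.1,0.3,0,0,0,0,3,0.1,0.3,0,0,0,0,3,0.1,0.3,0,0,0,0,3]'

```text
t: 10.98
tool_pos: [0.5458, 0.0042, 0.0451]
orientation: [2.504, 1.868, 0.012]
force: [1.3, 0.1, 0.6]
opening: 0.03
```

```bash
python3 - <<'E'
import st
from fit import *
for c in("scene","top"):
    im,d=read_camera(c); cv2.imwrite(f"pics/{c}4.png",im)
    for k in spot_point("roller_center",c):
        p=w(k["point"],c)
        if p[0]>.4: print(c,k["conf"],p.round(4),inv(p).round(4))
E
```

```text
10.975 [0.5458 0.0042 0.0451] ramp [ 0.0548 -0.    ] yaw err deg -0.27 tilt [ 0.017 -0.01  -1.   ] [1.3 0.1 0.6] 0.029997171369654577
scene 0.69 [ 0.6061 -0.1286  0.002 ] [-0.0558 -0.0952]
scene 0.57 [0.554  0.0418 0.0504] [0.0932 0.0027]
scene 0.17 [ 0.6609 -0.0196  0.0711] [ 0.0642 -0.1172]
```

>>> apply_moves --commands '[-0.2,-0.6,0,0,0,0,3,-0.1,-0.5,1,0,0,0,3,0,0,4,0,0,0,3,0,0,5,0,0,0,2,0.5,-0.1,2,0,0,0.18,0,2,-0.3,0,0,0,0.18,0,2,-0.3,0,0,0,0.18,0,2,-0.3,0,0,0,0.18,0]'

```text
t: 12.18
tool_pos: [0.6083, -0.0214, 0.1755]
orientation: [1.659, 2.643, 0.024]
force: [0.4, 0.3, 0.4]
opening: 0.0007
```

```bash
python3 st.py
```

```text
12.175 [ 0.6083 -0.0214  0.1755] ramp [ 0.0477 -0.0672] yaw err deg 42.07 tilt [ 0.026  0.002 -1.   ] [0.4 0.3 0.4] 0.0006798934153919593
```

>>> apply_moves --commands '[2,-0.3,0,0,0,0.17,0,2,-0.3,0,0,0,0.17,0,2,-0.3,0,0,0,0.17,0,2,-0.2,0,0,0,0.17,0,1,0,0,0,0,0.17,0,0,0,-4,0,0,0,0,0,0,0,0,0,0,0]'

```text
t: 13.05
tool_pos: [0.7027, -0.038, 0.1413]
orientation: [0.378, 3.1, 0.037]
force: [-1.0, -0.8, -0.3]
opening: 0.0006
```

```bash
python3 - <<'E'
import st
from fit import *
for c in("scene","top"):
    im,d=read_camera(c); cv2.imwrite(f"pics/{c}5.png",im)
    for q in("bolt_knob","roller_center"):
      for k in spot_point(q,c):
        p=w(k["point"],c)
        if p[0]>.4: print(c,q,k["conf"],p.round(4),inv(p).round(4))
a=cv2.imread("pics/scene5.png")[140:310,240:400]; b=cv2.imread("pics/top5.png")[90:230,260:420]
cv2.imwrite("pics/c3.png",np.hstack([cv2.resize(a,(400,425),interpolation=2),cv2.resize(b,(400,425),interpolation=2)]))
E
```

```text
13.05 [ 0.7027 -0.038   0.1413] ramp [ 0.0583 -0.1625] yaw err deg 92.38 tilt [ 0.021  0.021 -1.   ] [-1.  -0.8 -0.3] 0.0006057550502956566
scene bolt_knob 0.67 [ 0.66   -0.0197  0.0676] [ 0.0639 -0.1164]
scene roller_center 0.5 [0.5536 0.0441 0.0486] [0.0952 0.0037]
```

View pics/c3.png

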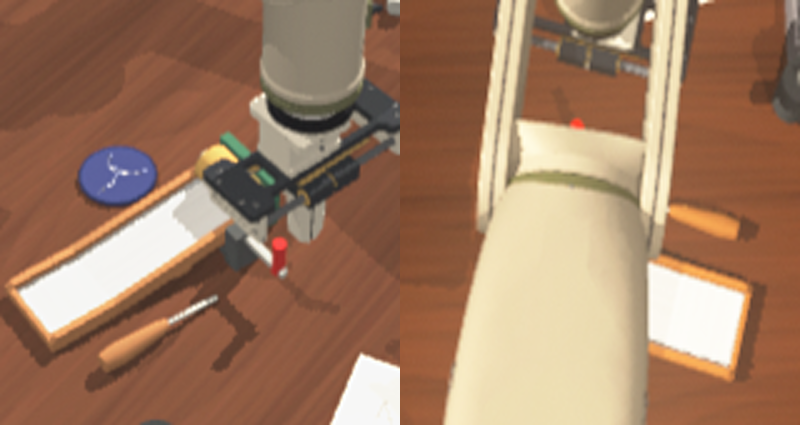

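The left half shows the roller at the green stop (crop 215,160). The fingers are beyond the red knob (280,255) on its outer side.

>>> apply_moves --commands '[0.1,0.4,-3,0,0,-0.04,0,0,0,-3,0,0,0,0,0,0,-2.4,0,0,0,0,0,0,0,0,0,0,0]'

```text
t: 13.85
tool_pos: [0.71, -0.0339, 0.0678]
orientation: [0.439, 3.073, 0.036]
force: [-0.6, -0.6, -0.8]
opening: 0.0004
```

```bash
python3 st.py
```

```text
13.85 [ 0.71   -0.0339  0.0678] ramp [ 0.0643 -0.1683] yaw err deg 90.07 tilt [ 0.04   0.018 -0.999] [-0.6 -0.6 -0.8] 0.00038817092974362916
```

>>> apply_moves --commands '[0,0,-0.9,-0.018,0.04,0,0,-1,0.3,0,0,0,0,0,-1,0.3,0,0,0,0,0,-0.5,0.15,0,0,0,0,0,-0.5,0.15,0,0,0,0,0,-0.5,0.1,0,0,0,0,0,-0.5,0.15,0,0,0,0,0,-0.5,0.15,0,0,0,0,0]'

```text
t: 14.85
tool_pos: [0.6666, -0.0209, 0.0676]
orientation: [0.443, 3.098, 0.001]
force: [2.5, -0.2, -1.5]
opening: 0.0006
```

```bash
python3 st.py
```

```text
14.85 [ 0.6666 -0.0209  0.0676] ramp [ 0.0645 -0.123 ] yaw err deg 90.01 tilt [ 0.012 -0.001 -1.   ] [ 2.5 -0.2 -1.5] 0.0005797432982869304
```

>>> apply_moves --commands '[-0.5,0.15,0,0,0,0,0,-0.5,0.1,0,0,0,0,0,-0.5,0.15,0,0,0,0,0,-0.5,0.15,0,0,0,0,0,-0.3,0.1,0,0,0,0,0,-0.3,0.1,0,0,0,0,0]'

```text
t: 15.6
tool_pos: [0.6436, -0.0148, 0.0683]
orientation: [0.442, 3.086, -0.002]
force: [22.3, -5.9, -16.2]
opening: 0.0004
```

```bash
python3 st.py
```

```text
15.6 [ 0.6436 -0.0148  0.0683] ramp [ 0.064  -0.0993] yaw err deg 89.99 tilt [ 0.024 -0.004 -1.   ] [ 22.3  -5.9 -16.2] 0.00041395303505627917
```

>>> apply_moves --commands '[0.5,-0.15,0,0,0,0,0,1.5,-0.45,0,0,0,0,0,1.5,-0.45,0,0,0,0,0,0,0,5,0,0,0,0,0,0,5,0,0,0,0,4,-4,2,0,0,0,0,4,-4,0,0,0,0,0,2,-4,0,0,0,0,0]'

```text
t: 16.6
tool_pos: [0.7751, -0.1429, 0.1901]
orientation: [0.434, 3.1, 0.0]
force: [0.7, 0.2, -0.7]
opening: 0.0002
```

```bash
python3 - <<'E'
import st
from fit import *
for c in("scene","top"):
    im,d=read_camera(c); cv2.imwrite(f"pics/{c}6.png",im)
    for q in("bolt_knob","roller_center"):
      for k in spot_point(q,c):
        p=w(k["point"],c)
        if p[0]>.4: print(c,q,k["conf"],p.round(4),inv(p).round(4))
a=cv2.imread("pics/scene6.png")[150:310,220:380]
cv2.imwrite("pics/c4.png",cv2.resize(a,(560,560),interpolation=2))
E
```

```text
16.6 [ 0.7751 -0.1429  0.1901] ramp [-0.0221 -0.2614] yaw err deg 90.34 tilt [ 0.011 -0.001 -1.   ] [ 0.7  0.2 -0.7] 0.0002362219101402411
scene bolt_knob 0.42 [ 0.6275 -0.0121  0.0707] [ 0.062  -0.0831]
scene bolt_knob 0.15 [ 0.6054 -0.1269  0.0025] [-0.0543 -0.094 ]
scene roller_center 0.82 [0.5551 0.0428 0.0493] [0.0944 0.0019]
scene roller_center 0.43 [0.553  0.0207 0.031 ] [ 0.0726 -0.0023]
top roller_center 0.98 [0.554  0.0405 0.0466] [0.0919 0.0023]
```

View pics/c4.png

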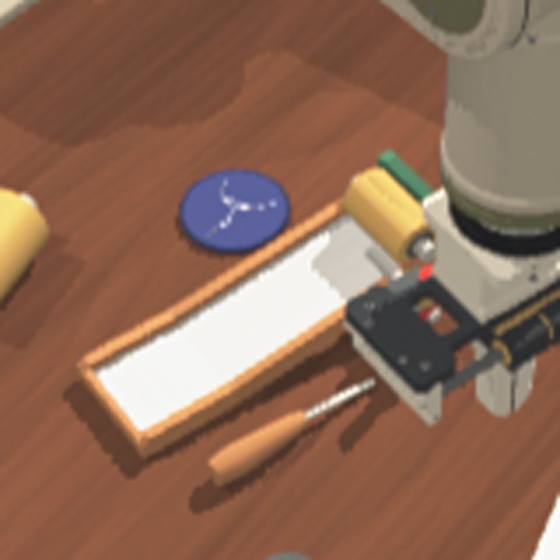

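The roller sits against the stop (crop 390,215). The bolt bar shows across behind it (380,262), and the graver and disc are where they were.

```bash
python3 -c "
from plant import *
print(close_job())"
```

```text
the job is handed in; nothing more can be done
None
```

I pushed the brass roller up the ramp to the green stop and then pushed the bolt fully across behind it. The job is handed in at about 16.7 s of the 64 s; no verdict was reported.

- **Roller:** I pushed it with both fingertips at about 30 mm/s, staying behind it until it rolled over the crest by itself. The last views put its centre at x = 92–94 mm (93 is seated), y ≈ 2 mm and z = 47–49 mm.
- **Bolt:** I pushed the knob until the force rose to about 22 N at the end stop. The knob then read y ≈ -83 mm, against -86 nominal for fully across. The bar can be seen across behind the roller.
- **Bystanders:** the graver and the disc beside the ramp looked unmoved in the last picture. I did not measure any of the bystanders individually, but the arm's path kept clear of them.
- **Doubtful readings:** the networks gave one low-confidence false hit on the roller (conf 0.43, near the crest) and one on the knob (0.15, on the graver). Both contradicted the picture, so I ignored them.

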